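# Find the loose hold-down bolt and hold its cover open

## Task

One of the three hold-down bolts of the wire-coiling jig has come loose: tap the bolt heads from above until you find the one that gives, pushing it all the way down (it stays down). Then lift the hinged cover of that bolt by its tab, a good 45 degrees open, and finish while still holding it there with the gripper, so that a colleague can get at the bolt. Leave the other two covers shut and the things lying about undisturbed.

Things in the scene. Friction and masses are not known exactly. Their poses are not given: they have to be found in the camera images.
- jig: wire-coiling jig fixed to the bench: aluminium plate 240 x 330 x 30 mm (x, y, z), turned up to 20 degrees either way; origin at the centre of its underside; x points from the covers' free ends to the hinges and the coiler head behind, y along the row of bolts, z up. Bolts at x -30, y 100 (bolt_0), 0 (bolt_1), -100 mm (bolt_2). Behind the hinges (x over 50 mm) stand things up to 85 mm high
- bolt_0 (a joint): how far bolt 0 has sunk, 0 to 0.008 m; all read 0 at first. A tight bolt does not give (under 1.5 mm at 20 N); the one loose bolt sinks the full 8 mm under a push of about 4 N on its head and stays down. Which one is loose changes each time and cannot be seen before pushing
- bolt_0_top (a point): centre of the top of that bolt's dark hexagonal head, 20 mm across, 56 mm above the bench and 15.5 mm above its cover's plate (7.5 mm when sunk); the head stands up through a slot in the cover
- cap_0 (a joint): opening angle of the hinged steel cover around bolt 0: 0 lies shut (level), up to 1.3 rad; the free end rises. 140 g, nearly frictionless hinge: it falls shut when let go
- cap_0_tab (a point): grip point of that cover's upright dark tab, 22 mm long (jig x), 12 mm thick (jig y), 34 mm tall, on the free end of the 48 mm wide, 5 mm thick, 125 mm long cover plate; the point lies on the tab's mid-plane, 12 mm below its top, 22 mm above the plate, 62 mm above the bench when shut; 112 mm from the hinge towards the free end and 24.5 mm above it
- cap_0_hinge (a point): middle of that cover's hinge line, which is level and runs along the jig's y axis, 37.5 mm above the bench, 60 mm behind the bolt
- bolt_1 (a joint): how far bolt 1 has sunk, 0 to 0.008 m; all read 0 at first. A tight bolt does not give (under 1.5 mm at 20 N); the one loose bolt sinks the full 8 mm under a push of about 4 N on its head and stays down. Which one is loose changes each time and cannot be seen before pushing
- bolt_1_top (a point): centre of the top of that bolt's dark hexagonal head, 20 mm across, 56 mm above the bench and 15.5 mm above its cover's plate (7.5 mm when sunk); the head stands up through a slot in the cover
- cap_1 (a joint): opening angle of the hinged steel cover around bolt 1: 0 lies shut (level), up to 1.3 rad; the free end rises. 140 g, nearly frictionless hinge: it falls shut when let go
- cap_1_tab (a point): grip point of that cover's upright dark tab, 22 mm long (jig x), 12 mm thick (jig y), 34 mm tall, on the free end of the 48 mm wide, 5 mm thick, 125 mm long cover plate; the point lies on the tab's mid-plane, 12 mm below its top, 22 mm above the plate, 62 mm above the bench when shut; 112 mm from the hinge towards the free end and 24.5 mm above it
- cap_1_hinge (a point): middle of that cover's hinge line, which is level and runs along the jig's y axis, 37.5 mm above the bench, 60 mm behind the bolt
- bolt_2 (a joint): how far bolt 2 has sunk, 0 to 0.008 m; all read 0 at first. A tight bolt does not give (under 1.5 mm at 20 N); the one loose bolt sinks the full 8 mm under a push of about 4 N on its head and stays down. Which one is loose changes each time and cannot be seen before pushing
- bolt_2_top (a point): centre of the top of that bolt's dark hexagonal head, 20 mm across, 56 mm above the bench and 15.5 mm above its cover's plate (7.5 mm when sunk); the head stands up through a slot in the cover
- cap_2 (a joint): opening angle of the hinged steel cover around bolt 2: 0 lies shut (level), up to 1.3 rad; the free end rises. 140 g, nearly frictionless hinge: it falls shut when let go
- cap_2_tab (a point): grip point of that cover's upright dark tab, 22 mm long (jig x), 12 mm thick (jig y), 34 mm tall, on the free end of the 48 mm wide, 5 mm thick, 125 mm long cover plate; the point lies on the tab's mid-plane, 12 mm below its top, 22 mm above the plate, 62 mm above the bench when shut; 112 mm from the hinge towards the free end and 24.5 mm above it
- cap_2_hinge (a point): middle of that cover's hinge line, which is level and runs along the jig's y axis, 37.5 mm above the bench, 60 mm behind the bolt
- spool_jig: small white spool of copper wire, 40 mm across, 35 mm high, standing on the jig's back deck; origin under its centre. A bystander
- jar: small green glass bead jar with metal lid, 34 mm across, 45 mm high, on the jig's back deck; origin under its centre. A bystander
- nut: spare steel ring nut, 22 mm across, 8 mm high, lying on the jig between two covers; origin under its centre. A bystander
- spool_table: white spool of steel wire, 60 mm across, 70 mm high, on the bench; origin under its centre. A bystander
- pliers_left: red-handled pliers, 140 mm long, 14 mm high, lying on the bench; origin near the pivot. A bystander
- pliers_right: orange-handled pliers, 140 mm long, 14 mm high, lying on the bench; origin near the pivot. A bystander
- driver: screwdriver 150 mm long lying on the bench. A bystander

How it is judged:
By the outcome, as a careful person would: the job done as asked, in the order asked, and still so for the second after the job is handed in, while the arm keeps its last pose, push and grip.
It also fails if it takes over 45 s, if anything falls off the work surface, if the arm or the gripper's body presses on something with over 40 N, if the wrist force passes 120 N, or if a joint passes its speed limit or range.

## Robot

A 7-joint arm with a two-finger parallel gripper is mounted at the origin on the work surface. World frame = base frame: x ahead of the robot, y to its left, z up, the work surface at z = 0. Lengths are in mm, angles in rad, forces in N, time in s.
With the tool pointing down it reaches from about 425 to 875 mm from the base axis. Payload 4.7 kg.
Tool frame: the origin (TCP) lies between the finger pads; the fingertips stand 11 mm ahead of it and the grasp point (between the pads) lies 8 mm behind it; z points along the fingers, y is the line along which they close (so a half turn about z gives the same grasp; the last joint's range is limited). The gripper opens to 85 mm and grips with 20 to 120 N. Pads are 22 mm wide; open, the fingers measure 114 mm over their backs; the gripper's body (76 mm by 85 mm) begins 54 mm behind the grasp point. The pads swing forward as they close: fully open they stand 13 mm farther back than shut.
Start: joints at [1.221, 0.321, -0.07, 1.45, 0.023, 1.371, -0.057], TCP at [231.27, -607.485, 242.349] pointing down, gripper open.
Joint ranges: [-2.86, 2.86], [-0.3, 2.09], [-1.38, 1.24], [0.06, 2.45], [-1.56, 4.7], [0.09, 2.05], [-2.69, 2.69]. Speed limits (rad/s): [2.57, 2.57, 3.14, 3.14, 3.14, 3.14, 3.14].

## Interface

Orientations are given as a rotation vector (axis times angle).
In Python, from bench import bot gives the robot as it stands.
- The arm moves only by the tool shift_gripper, called after "Emit:" in YAML: its name, and indented under it one key for each argument. Schema: {"type":"object","properties":{"motion":{"type":"object","properties":{"steps":{"type":"array","items":{"type":"array","items":{"type":"number"},"minItems":4,"maxItems":4},"minItems":1,"maxItems":5}},"additionalProperties":false,"required":["steps"]},"aperture":{"type":"number"},"only":{"type":"string"},"quiet":{"type":"boolean"},"lines":{"type":"string"}},"required":["motion"],"additionalProperties":false}. motion is an object whose key "steps" holds a list of rows, 1 to 5 of them, each of 4 numbers: dx, dy, dz in fractions of the full range, 1 being 100 cm, then a turn about the tool's z in normalised numbers (1 is pi rad); each row is the pose to reach, as a shift and turn from the pose commanded when the call began, along the tool's axes at that moment; what a row does not reach only later rows make up. A row lasts 1/12 s, in which the tool goes at most 41.7 mm and 0.125 rad, less where a joint would pass 70% of its speed; a pose out of reach is approached as far as the arm can. aperture is the finger opening in mm, set as the call begins (left out keeps the last). The fingers move at their own pace and stop on an object; the grip force is fixed at half the most. Time passes only in rows, so rows that do not move let the fingers close. The tool returns the time, the measured TCP pose, the force, the opening and the grip force at its end. only (a regular expression) keeps the lines of the reply that match it, lines (a string "A,B") keeps lines A to B, and quiet returns only ok. Input that does not fit is refused with a message, and nothing moves.
- bot.state(): the state, without advancing time (a new reading comes with each control period).
- bot.camera(name): name is "scene" or "top" or "wrist"; returns the picture (384x512x3 uint8, red, green, blue); there is no depth.
- bot.camera_model(name): a dict with "fx", "fy", "cx", "cy" (pixels), "R" (3x3) and "t" (3): a world point X has camera coordinates R X + t. Camera axes: x right, y down, z forward; pixel columns grow to the right and rows downward; lengths in mm; the calibration is good to about 2 mm. A picture is of the moment at which its call begins: read the wrist's pose just before it. camera_model takes no time and is no camera call; for the wrist camera it gives the pose at the moment of the call.
- bot.sign_off(): hands the job in; it is judged then, once.
Trained networks look in the newest picture that a camera, given by its name, has taken for a name from the list of things; names that differ only in an ending like _2 or _b are one class to them, and where a whole thing is asked for, a point or a joint stands for the part that bears it (a point fixed in the world has none). Each returns a list of dicts, best first, with "score" (0 to 1); they miss things now and then, are a little off and sometimes report something else, mostly with a low value. They report only what shows in the picture. A call takes as long as a camera call.
- bot.recognise(camera, name): "position" ([x, y, z] in mm, in the coordinates of the camera as it stood for that picture, good to about 4 mm: the middle of the surface that is visible of it).
- bot.trace(camera, name): "pixels" (384x512 bool, what is visible of it).
- bot.spot_point(camera, name): "position" ([x, y, z] in mm, in the coordinates of the camera as it stood for that picture, good to about 4 mm: a listed point, or the origin of a listed thing).
The state is a dict: "time": time; "joints": joint angles; "qd": joint speeds; "joint_efforts": joint torques, N m; "tool_pos": TCP position; "eef_rot": TCP orientation; "wrist_force": force on the tool from outside, world axes, zero at the start; "torque": the same for the moment, N m; "finger_gap": finger opening in mm; "gripper_force": force on a finger pad.
Only numpy, scipy, OpenCV 4.12 (cv2) and the standard library are available. Lean on these libraries where they do the work, as an engineer would, in place of code of your own. Each camera call takes 0.05 s, during which the arm holds its last target. There are 200 camera calls.

## Working session

There is one attempt and no reset: what is moved stays moved. The work goes in short steps, Python scripts to look and compute and a tool call to move; the robot and the scene stay as the last step left them, time stands still between calls to the robot, and variables do not carry over. Pictures are saved under pics/ and viewed, at most 10 in all, crops included, and the job is handed in when it is done.

```bash
mkdir -p pics; cat > h.py <<'E'
import numpy as np, cv2
from bench import bot
from scipy.spatial.transform import Rotation as Ro
def world(cam,p):
    m=bot.camera_model(cam); return np.array(m["R"]).T@(np.array(p)-np.array(m["t"]))
def snap(cam,fn):
    im=bot.camera(cam); cv2.imwrite("pics/"+fn,im[:,:,::-1]); return im
E
python3 - <<'E'
from h import *
np.set_printoptions(precision=1,suppress=True)
a=snap("top","top0.png");b=snap("scene","scene0.png")
cv2.imwrite("pics/both.png",cv2.resize(np.vstack([a,b])[:,:,::-1],None,fx=.78,fy=.78))
for c in("top","scene"):
  for n in("bolt_0_top","cap_0_tab","cap_0_hinge","jig"):
    for d in bot.spot_point(c,n)[:4]: print(c,n,round(d["score"],2),world(c,d["position"]))
s=bot.state();print(s["time"],s["tool_pos"],s["eef_rot"],Ro.from_rotvec(s["eef_rot"]).as_matrix(),s["wrist_force"])
E
```

```text
top bolt_0_top 0.49 [535.   71.6  53.1]
top bolt_0_top 0.24 [590.1  95.3  42.6]
top cap_0_tab 0.92 [482.   59.   61.4]
top cap_0_tab 0.43 [567.   31.4  27.3]
top cap_0_tab 0.39 [430.2 431.1  -2.4]
top cap_0_hinge 0.61 [587.9  94.9  39.6]
top cap_0_hinge 0.53 [625.6 138.3  28.8]
top jig 0.82 [589.1 -12.6   4.3]
scene bolt_0_top 0.59 [536.8  76.3  54.4]
scene cap_0_tab 0.65 [491.5  59.5  59.5]
scene cap_0_tab 0.51 [437.4 433.2  -1.6]
scene cap_0_tab 0.3 [623.1  -6.6  38.8]
scene cap_0_hinge 0.9 [597.3  91.   36.6]
scene jig 0.64 [592.2 -11.    1. ]
0.5 [ 231.3 -607.5  242.3] [ 3.1  0.6 -0. ] [[ 0.9  0.4 -0. ]
 [ 0.4 -0.9 -0. ]
 [-0.   0.  -1. ]] [-0.8 -0.7 -0.1]
```

View pics/both.png

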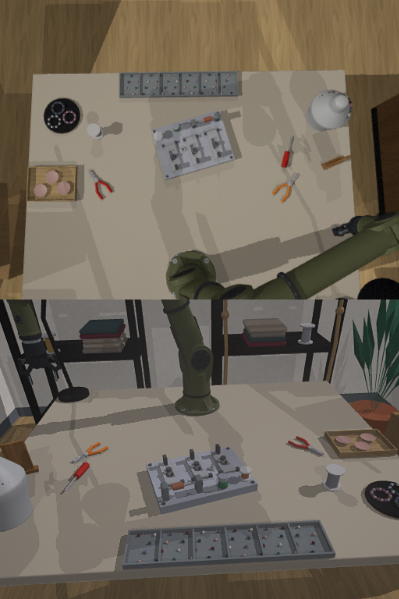

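The pictures show the jig around (195,145) in the top view, turned about 18°, with its covers opening towards the robot. I'll fit the pose using all the points.

```bash
cat > fit.py <<'E'
from h import *
from scipy.optimize import least_squares
np.set_printoptions(precision=1,suppress=True)
L={}
for i in range(3):
    y=100-100*i
    L[f"bolt_{i}_top"]=(-30,y,56);L[f"cap_{i}_tab"]=(-82,y,62);L[f"cap_{i}_hinge"]=(30,y,37.5)
L["jig"]=(0,0,0)
def run(cams,x0):
    P=[];Q=[]
    for c in cams:
        bot.camera(c)
        for n in L:
            for d in bot.spot_point(c,n):
                if d["score"]>.35: P.append(L[n]);Q.append(world(c,d["position"]));
    P=np.array(P);Q=np.array(Q)
    R=lambda a:np.array([[np.cos(a),-np.sin(a)],[np.sin(a),np.cos(a)]])
    f=lambda x:((P[:,:2]@R(x[2]).T+x[:2]-Q[:,:2])/4).ravel()
    r=least_squares(f,x0,loss="cauchy")
    e=np.linalg.norm(f(r.x).reshape(-1,2)*4,axis=1)
    print("jig",r.x[:2],"yaw %.3f"%r.x[2],"inliers",(e<12).sum(),len(e),"med",np.median(e[e<12]),"dz",(Q-P)[e<12,2].mean())
    for n in L: print(n,R(r.x[2])@L[n][:2]+r.x[:2])
    return r.x
E
python3 - <<'E'
from fit import *
x=run(("top","scene"),[590,-12,.32])
from math import cos,sin
im=bot.camera("top"); m=bot.camera_model("top")
for n,p in L.items():
    w=np.array([x[0]+cos(x[2])*p[0]-sin(x[2])*p[1],x[1]+sin(x[2])*p[0]+cos(x[2])*p[1],p[2]])
    c=np.array(m["R"])@w+m["t"]; u=m["fx"]*c[0]/c[2]+m["cx"];v=m["fy"]*c[1]/c[2]+m["cy"]
    L[n]=(u,v)
o=cv2.resize(im[130:240,185:315,::-1].copy(),None,fx=6,fy=5.4,interpolation=cv2.INTER_CUBIC)
for u,v in L.values(): cv2.circle(o,(int((u-185+.5)*6),int((v-130+.5)*5.4)),3,(0,0,255),-1)
cv2.imwrite("pics/topc.png",o)
E
```

```text
jig [591.2 -12.6] yaw 0.270 inliers 19 23 med 4.071949587401841 dz -0.4434701474522523
bolt_0_top [535.6  75.8]
cap_0_tab [485.5  61.9]
cap_0_hinge [593.4  91.8]
bolt_1_top [562.3 -20.6]
cap_1_tab [512.2 -34.5]
cap_1_hinge [620.1  -4.6]
bolt_2_top [ 589. -117.]
cap_2_tab [ 538.9 -130.9]
cap_2_hinge [ 646.9 -101. ]
jig [591.2 -12.6]
```

View pics/topc.png

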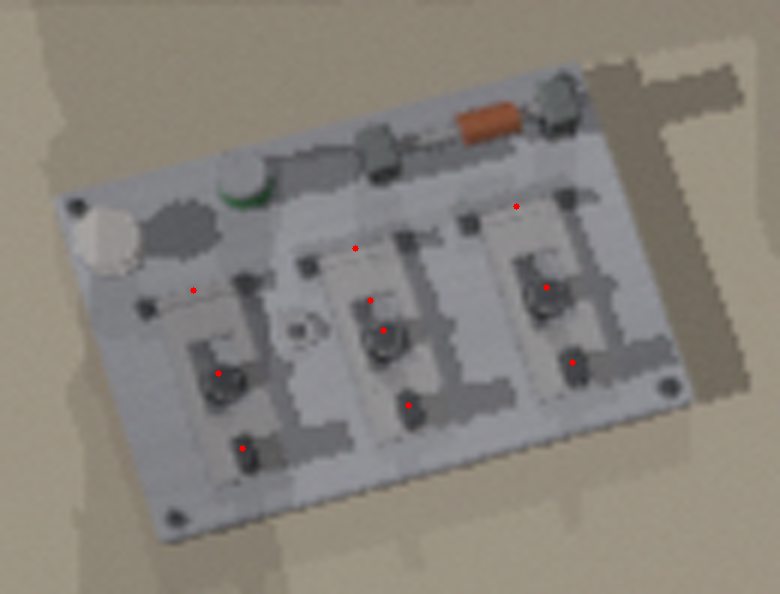

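The red dots (the fit) lie within about 4 mm of the tabs, e.g. (246,455), and of the bolt heads, e.g. (225,384). I'll move above the middle bolt and refine with the wrist camera.

```bash
cat > go.py <<'E'
import sys
from h import *
# go.py x y z yaw : delta in tool axes
s=bot.state(); R=Ro.from_rotvec(s["eef_rot"]).as_matrix()
t=list(map(float,sys.argv[1:])); d=R.T@(np.array(t[:3])-s["tool_pos"])
yaw=np.arctan2(R[1,0],R[0,0])
print("d",d.round(1),"turn",round(yaw-t[3],3) if len(t)>3 else "","pos",np.round(s["tool_pos"],1),"t",s["time"],"F",np.round(s["wrist_force"],1))
E
python3 go.py 545 -25 242 .27
```

```text
d [ 5.005e+02 -4.327e+02  3.000e-01] turn 0.094 pos [ 231.2 -607.5  242.3] t 1.65 F [0.1 0.4 1.3]
```

Careful with the scale: shifts go in shares of 100 cm and turns go in shares of pi rad. That gives: 155 mm / 1000 = 0.155, -135 mm / 1000 = -0.135.

Emit:
shift_gripper:
  motion: {"steps": [[0.031, -0.027, 0, 0], [0.062, -0.054, 0, 0], [0.093, -0.081, 0, 0], [0.124, -0.108, 0, 0], [0.155, -0.135, 0, 0]]}
  aperture: 0

```text
time: 2.07
tool_pos: [328.7, -424.4, 242.4]
eef_rot: [3.089, 0.568, 0.0]
wrist_force: [1.5, -0.6, 0.5]
finger_gap: 25.4
gripper_force: 0.0
```

Emit:
shift_gripper:
  motion: {"steps": [[0.031, -0.027, 0, 0], [0.062, -0.054, 0, 0], [0.093, -0.081, 0, 0], [0.124, -0.108, 0, 0], [0.155, -0.135, 0, 0]]}

```text
time: 2.48
tool_pos: [425.5, -243.0, 242.7]
eef_rot: [3.089, 0.568, 0.001]
wrist_force: [1.9, -1.1, 0.2]
finger_gap: 0.1
gripper_force: 0.0
```

Emit:
shift_gripper:
  motion: {"steps": [[0.031, -0.027, 0, 0], [0.062, -0.054, 0, 0], [0.093, -0.081, 0, 0], [0.124, -0.108, 0, 0], [0.155, -0.135, 0, 0]]}

```text
time: 2.9
tool_pos: [522.4, -61.7, 242.8]
eef_rot: [3.089, 0.568, 0.001]
wrist_force: [1.6, -0.5, 0.2]
finger_gap: -0.1
gripper_force: 0.0
```

```bash
python3 go.py 545 -25 242 .27
```

```text
d [ 34.2 -26.3   0.8] turn 0.094 pos [522.4 -61.7 242.8] t 2.9 F [ 1.6 -0.5  0.2]
```

In the tool's units: 34 mm / 1000 = 0.034, -26 mm / 1000 = -0.026, 0.09 rad / 3.1416 = 0.0286.

Emit:
shift_gripper:
  motion: {"steps": [[0.017, -0.013, 0, 0.0159], [0.034, -0.026, 0, 0.0286], [0.034, -0.026, 0, 0.0286]]}

```text
time: 3.15
tool_pos: [545.8, -21.5, 242.6]
eef_rot: [-3.108, -0.437, -0.003]
wrist_force: [0.1, 0.6, 0.0]
finger_gap: -0.2
gripper_force: 0.0
```

```bash
python3 - <<'E'
from fit import *
x=run(("wrist",),[591,-13,.27])
from math import cos,sin
im=snap("wrist","w1.png"); m=bot.camera_model("wrist")
o=im[:,:,::-1].copy()
for n,p in L.items():
    w=np.array([x[0]+cos(x[2])*p[0]-sin(x[2])*p[1],x[1]+sin(x[2])*p[0]+cos(x[2])*p[1],p[2]])
    c=np.array(m["R"])@w+m["t"]; u=m["fx"]*c[0]/c[2]+m["cx"];v=m["fy"]*c[1]/c[2]+m["cy"]
    cv2.circle(o,(int(u),int(v)),3,(0,0,255),-1)
cv2.imwrite("pics/w1o.png",o)
E
```

```text
jig [589.7 -21.6] yaw 0.267 inliers 10 11 med 3.075582060831193 dz -0.6701995775221803
bolt_0_top [534.4  67. ]
cap_0_tab [484.2  53.3]
cap_0_hinge [592.3  82.8]
bolt_1_top [560.7 -29.5]
cap_1_tab [510.6 -43.2]
cap_1_hinge [618.6 -13.7]
bolt_2_top [ 587.1 -125.9]
cap_2_tab [ 536.9 -139.6]
cap_2_hinge [ 645.  -110.1]
jig [589.7 -21.6]
```

View pics/w1o.png

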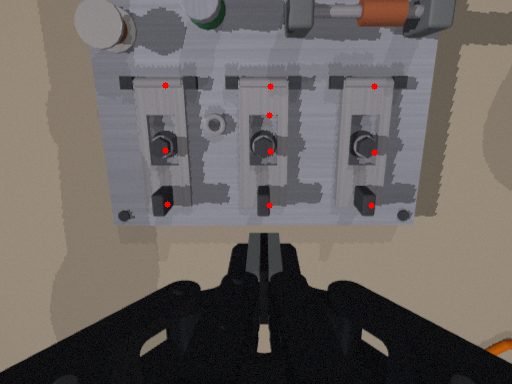

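The wrist image shows bolt head tops at about (161,145), (263,144) and (364,146), and the tabs at (160,201), (264,200) and (366,200). The fit dots are about 5 px off, so I'll ray-cast these pixels.

```bash
python3 - <<'E'
from h import *
np.set_printoptions(precision=1,suppress=True)
m=bot.camera_model("wrist");R=np.array(m["R"]);t=np.array(m["t"]);C=-R.T@t
print("C",C,bot.state()["tool_pos"])
im=cv2.imread("pics/w1.png")
o=cv2.resize(im[120:225,140:390],None,fx=3.2,fy=3.2,interpolation=cv2.INTER_CUBIC); cv2.imwrite("pics/w1z.png",o)
for u,v,z in[(161,145,56),(263,144,56),(364,146,56),(264,187,74)]:
    d=R.T@np.array([(u-m["cx"])/m["fx"],(v-m["cy"])/m["fy"],1]); print(u,v,(C+d*(z-C[2])/d[2]))
E
```

```text
C [613.5  -7.9 373.7] [544.1 -27.5 242.4]
161 145 [538.9  72.1  56. ]
263 144 [566. -21.  56.]
364 146 [ 590. -114.   56.]
264 187 [530.3 -31.9  74. ]
```

View pics/w1z.png

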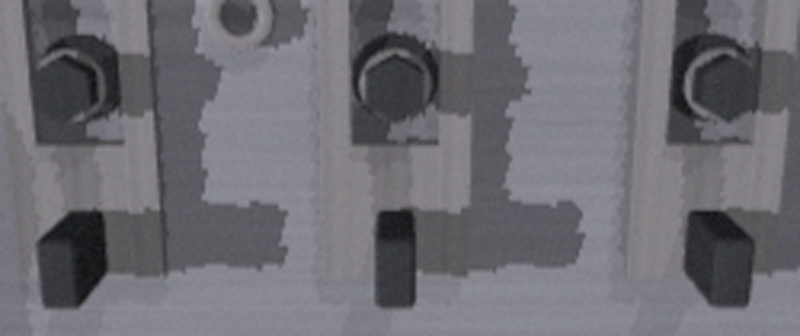

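Zoomed pixels: bolt tops (160.6,147.5), (263.4,147.2) and (366.6,146.9); tab top faces (158.8,206), (263.4,205.3) and (369,206).

```bash
python3 - <<'E'
from h import *
from scipy.optimize import least_squares
np.set_printoptions(precision=1,suppress=True)
m=bot.camera_model("wrist");R=np.array(m["R"]);t=np.array(m["t"]);C=-R.T@t
W=[]
for u,v,z in[(160.6,147.5,56),(263.4,147.2,56),(366.6,146.9,56),(158.8,206,74),(263.4,205.3,74),(369,206,74)]:
    d=R.T@np.array([(u-m["cx"])/m["fx"],(v-m["cy"])/m["fy"],1]); W.append((C+d*(z-C[2])/d[2])[:2]);print(W[-1])
P=np.array([(x,y) for x in(-30,-82) for y in(100,0,-100)])
f=lambda x:(P@np.array([[np.cos(x[2]),np.sin(x[2])],[-np.sin(x[2]),np.cos(x[2])]])+x[:2]-W)
r=least_squares(lambda x:f(x).ravel(),[590,-12,.27]);print(r.x,round(r.x[2],3));print(f(r.x)+W,f(r.x))
E
python3 go.py 562 -22 80 .26
```

```text
[536.5  72. ]
[563.1 -22.2]
[ 589.9 -116.7]
[485.5  58.8]
[512.8 -36.2]
[ 539.  -132.6]
[591.7 -14.3   0.3] 0.274
[[ 535.7   73.8]
 [ 562.8  -22.4]
 [ 589.9 -118.7]
 [ 485.7   59.7]
 [ 512.8  -36.5]
 [ 539.9 -132.8]] [[-0.7  1.8]
 [-0.3 -0.3]
 [ 0.1 -2. ]
 [ 0.1  1. ]
 [-0.  -0.3]
 [ 0.8 -0.2]]
d [ 18.7  -0.6 162.4] turn 0.013 pos [544.1 -27.5 242.4] t 3.75 F [ 0.4  0.6 -0.8]
```

In the tool's units: 166 mm / 1000 = 0.166, 155 mm / 1000 = 0.155.

Emit:
shift_gripper:
  motion: {"steps": [[0.01, 0, 0.04, 0], [0.019, -0.0005, 0.08, 0], [0.019, -0.0005, 0.12, 0], [0.019, -0.0005, 0.155, 0], [0.019, -0.0005, 0.166, 0]]}

```text
time: 4.17
tool_pos: [558.4, -21.6, 70.8]
eef_rot: [-3.11, -0.429, 0.014]
wrist_force: [-1.3, -1.0, -0.7]
finger_gap: -0.0
gripper_force: 0.0
```

Emit:
shift_gripper:
  motion: {"steps": [[0, 0, 0, 0], [0, 0, 0.004, 0], [0, 0, 0.007, 0], [0, 0, 0.009, 0]]}

```text
time: 4.5
tool_pos: [564.1, -21.7, 69.4]
eef_rot: [3.111, 0.428, 0.006]
wrist_force: [0.6, -0.2, -0.8]
finger_gap: -0.1
gripper_force: 0.0
```

Emit:
shift_gripper:
  motion: {"steps": [[0, 0, 0.001, 0], [0, 0, 0.002, 0], [0, 0, 0.002, 0]]}

```text
time: 4.75
tool_pos: [563.4, -21.7, 66.6]
eef_rot: [3.111, 0.428, 0.004]
wrist_force: [-0.3, -0.2, 4.4]
finger_gap: 0.3
gripper_force: 2.1
```

In the tool's units: 2 mm / 1000 = 0.002, 1 mm / 1000 = 0.001.

Emit:
shift_gripper:
  motion: {"steps": [[0, 0, 0.001, 0], [0, 0, 0.002, 0], [0, 0, 0.002, 0]]}

```text
time: 5.0
tool_pos: [563.5, -21.7, 66.4]
eef_rot: [3.11, 0.428, 0.002]
wrist_force: [-5.8, 0.3, 17.1]
finger_gap: -0.1
gripper_force: 8.5
```

Emit:
shift_gripper:
  motion: {"steps": [[0, 0, 0.001, 0], [0, 0, 0.001, 0]]}

```text
time: 5.17
tool_pos: [563.5, -21.7, 66.3]
eef_rot: [3.11, 0.428, 0.002]
wrist_force: [-8.0, -0.4, 23.2]
finger_gap: -0.0
gripper_force: 11.5
```

Bolt 1 is tight, so I'll go on to bolt 2, which is +100 mm along tool y.

In the tool's units: 100 mm / 1000 = 0.1, 65 mm / 1000 = 0.065.

Emit:
shift_gripper:
  motion: {"steps": [[0, 0, -0.012, 0], [0, 0.03, -0.024, 0], [0, 0.065, -0.024, 0], [0, 0.1, -0.024, 0], [0, 0.1, -0.024, 0]]}

```text
time: 5.58
tool_pos: [590.5, -127.9, 86.8]
eef_rot: [3.109, 0.412, 0.002]
wrist_force: [0.2, -0.9, 0.5]
finger_gap: 0.0
gripper_force: 0.0
```

Emit:
shift_gripper:
  motion: {"steps": [[0, 0, 0, 0], [0, 0, 0.01, 0], [0, 0, 0.018, 0], [0, 0, 0.021, 0], [0, 0, 0.021, 0]]}

```text
time: 6.0
tool_pos: [589.3, -116.0, 66.5]
eef_rot: [3.111, 0.433, -0.001]
wrist_force: [-5.5, 0.1, 12.7]
finger_gap: 0.0
gripper_force: 6.3
```

```bash
python3 go.py 589.9 -118.7 65
```

```text
d [-0.1  2.8  1.5] turn  pos [ 589.3 -116.    66.5] t 6.0 F [-5.5  0.1 12.7]
```

Emit:
shift_gripper:
  motion: {"steps": [[0, 0, 0.001, 0], [0, 0, 0.002, 0], [0, 0, 0.003, 0], [0, 0, 0.003, 0]]}

```text
time: 6.33
tool_pos: [589.4, -116.0, 66.2]
eef_rot: [3.11, 0.433, -0.002]
wrist_force: [-10.7, 1.4, 28.8]
finger_gap: 0.1
gripper_force: 14.1
```

Bolt 2 is tight too, which leaves bolt 0.

In the tool's units: -135 mm / 1000 = -0.135, -100 mm / 1000 = -0.1.

Emit:
shift_gripper:
  motion: {"steps": [[0, 0, -0.012, 0], [0, -0.03, -0.024, 0], [0, -0.065, -0.024, 0], [0, -0.1, -0.024, 0], [0, -0.135, -0.024, 0]]}

```text
time: 6.75
tool_pos: [551.6, 14.9, 85.7]
eef_rot: [-3.112, -0.431, 0.001]
wrist_force: [0.4, 0.7, -0.4]
finger_gap: -0.1
gripper_force: 0.0
```

Emit:
shift_gripper:
  motion: {"steps": [[0, -0.032, 0, 0], [0, -0.062, 0, 0], [0, -0.062, 0, 0], [0, -0.062, 0.008, 0], [0, -0.062, 0.016, 0]]}

```text
time: 7.17
tool_pos: [535.9, 72.1, 69.5]
eef_rot: [3.111, 0.431, 0.0]
wrist_force: [0.9, 1.0, -0.3]
finger_gap: 0.2
gripper_force: 0.0
```

```bash
python3 go.py 535.7 73.8 65
```

```text
d [ 0.2 -1.7  4.5] turn  pos [535.9  72.1  69.5] t 7.1667 F [ 0.9  1.  -0.3]
```

Emit:
shift_gripper:
  motion: {"steps": [[0, 0, 0.002, 0], [0, 0, 0.005, 0], [0, 0, 0.008, 0], [0, 0, 0.008, 0]]}

```text
time: 7.5
tool_pos: [536.0, 70.9, 61.4]
eef_rot: [3.112, 0.427, -0.002]
wrist_force: [-0.5, -1.1, -0.1]
finger_gap: 0.1
gripper_force: 0.0
```

Emit:
shift_gripper:
  motion: {"steps": [[0, 0, 0.001, 0], [0, 0, 0.002, 0], [0, 0, 0.002, 0]]}

```text
time: 7.75
tool_pos: [536.5, 71.5, 60.3]
eef_rot: [3.112, 0.428, 0.001]
wrist_force: [-0.3, 0.1, -0.6]
finger_gap: -0.2
gripper_force: 0.0
```

In the tool's units: 3 mm / 1000 = 0.003, 2 mm / 1000 = 0.002.

Emit:
shift_gripper:
  motion: {"steps": [[0, 0, 0.001, 0], [0, 0, 0.002, 0], [0, 0, 0.003, 0], [0, 0, 0.003, 0]]}

```text
time: 8.08
tool_pos: [536.6, 71.6, 59.0]
eef_rot: [3.111, 0.428, 0.0]
wrist_force: [-4.8, -1.7, 12.7]
finger_gap: 0.2
gripper_force: 6.6
```

Emit:
shift_gripper:
  motion: {"steps": [[0, 0, 0.001, 0], [0, 0, 0.002, 0], [0, 0, 0.002, 0]]}

```text
time: 8.33
tool_pos: [536.6, 71.6, 58.8]
eef_rot: [3.11, 0.428, -0.0]
wrist_force: [-9.8, -2.5, 26.2]
finger_gap: -0.0
gripper_force: 13.4
```

Bolt 0 bottomed out about 7.7 mm lower. I'll lift off, open the fingers and move over tab 0.

In the tool's units: -65 mm / 1000 = -0.065, -60 mm / 1000 = -0.06.

Emit:
shift_gripper:
  motion: {"steps": [[0, 0, -0.03, 0], [0, 0, -0.06, 0], [-0.026, 0, -0.065, 0], [-0.052, 0, -0.065, 0], [-0.052, 0, -0.065, 0]]}
  aperture: 45

```text
time: 8.75
tool_pos: [482.3, 56.6, 120.0]
eef_rot: [3.11, 0.428, -0.005]
wrist_force: [-0.4, -0.3, -2.0]
finger_gap: 45.0
gripper_force: 0.0
```

Emit:
shift_gripper:
  motion: {"steps": [[0, 0, 0, 0], [0, 0, 0, 0], [0, 0, 0, 0]]}

```text
time: 9.0
tool_pos: [486.9, 58.2, 120.3]
eef_rot: [-3.112, -0.429, -0.001]
wrist_force: [0.0, 0.2, -0.6]
finger_gap: 45.0
gripper_force: 0.0
```

```bash
python3 go.py 485.7 59.7 55 .274
python3 - <<'E'
from h import *
im=snap("wrist","w2.png")
np.set_printoptions(precision=1,suppress=True)
for n in("cap_0_tab","bolt_0_top"):
  for d in bot.spot_point("wrist",n)[:4]: print(n,round(d["score"],2),world("wrist",d["position"]))
E
```

```text
d [-0.8 -1.8 65.3] turn 0.0 pos [486.9  58.2 120.3] t 9.0 F [ 0.   0.2 -0.6]
cap_0_tab 0.66 [485.5  60.7  63.1]
bolt_0_top 0.56 [534.1  73.6  46.7]
```

View pics/w2.png

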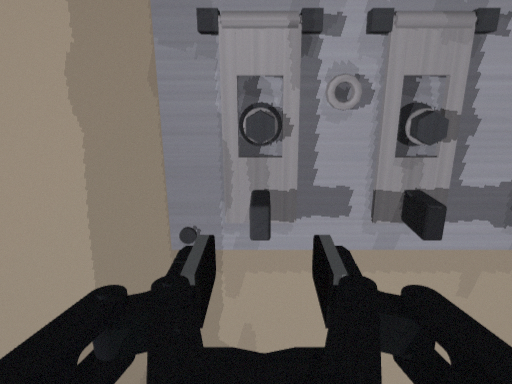

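The wrist view shows bolt 0 sunk at (261,124) and tab 0 at (260,215), centred between the open fingers. Now I'll descend and grip.

In the tool's units: 64 mm / 1000 = 0.064, -1.8 mm / 1000 = -0.0018.

Emit:
shift_gripper:
  motion: {"steps": [[-0.001, -0.0018, 0.02, 0], [-0.001, -0.0018, 0.04, 0], [-0.001, -0.0018, 0.056, 0], [-0.001, -0.0018, 0.064, 0], [-0.001, -0.0018, 0.064, 0]]}

```text
time: 9.57
tool_pos: [483.3, 59.4, 54.4]
eef_rot: [-3.111, -0.429, 0.006]
wrist_force: [0.8, -0.2, -0.4]
finger_gap: 44.8
gripper_force: 0.0
```

Emit:
shift_gripper:
  motion: {"steps": [[0, 0, 0, 0], [0, 0, 0, 0], [0, 0, 0, 0], [0, 0, 0, 0]]}
  aperture: 0

```text
time: 9.9
tool_pos: [485.5, 60.1, 57.5]
eef_rot: [-3.112, -0.429, -0.003]
wrist_force: [-1.0, 3.1, 2.9]
finger_gap: 11.0
gripper_force: 59.1
```

Emit:
shift_gripper:
  motion: {"steps": [[0, 0, 0, 0], [0, 0, 0, 0], [0, 0, 0, 0]]}

```text
time: 10.15
tool_pos: [485.5, 60.1, 57.4]
eef_rot: [-3.112, -0.429, -0.003]
wrist_force: [-1.9, 2.5, 6.1]
finger_gap: 11.2
gripper_force: 59.5
```

```bash
python3 - <<'E'
from h import *
s=bot.state();t=s["tool_pos"];print(t)
h=np.array([-30+60,100]);c,n=np.cos(.274),np.sin(.274)
H=np.array([591.7+c*30-n*100,-14.3+n*30+c*100])
x=(t[:2]-H)@[c,n]; z=t[2]+8-37.5; r=np.hypot(x,z);a=np.arctan2(z,-x);print("x,z,r,a0",x,z,r,a)
for th in np.arange(.1,1.11,.1): print(round(th,2),round(-r*np.cos(a+th)-x,1),round(-(r*np.sin(a+th)-z),1))
E
```

```text
[485.50446359  60.06059755  57.43422122]
x,z,r,a0 -112.11323018585706 27.934221224580256 115.5408892908946 0.2441886644554281
0.1 3.3 -11.1
0.2 7.8 -21.7
0.3 13.3 -31.9
0.4 19.7 -41.5
0.5 27.1 -50.3
0.6 35.4 -58.4
0.7 44.4 -65.7
0.8 54.0 -72.0
0.9 64.3 -77.3
1.0 75.0 -81.5
1.1 86.2 -84.7
```

The tab is gripped. Now I'll follow the arc, ending near 1.0 rad.

In the tool's units: -21.7 mm / 1000 = -0.0217, -16.5 mm / 1000 = -0.0165.

Emit:
shift_gripper:
  motion: {"steps": [[0.001, 0, -0.005, 0], [0.0033, 0, -0.011, 0], [0.0055, 0, -0.0165, 0], [0.0078, 0, -0.0217, 0], [0.0078, 0, -0.0217, 0]]}

```text
time: 10.57
tool_pos: [492.0, 61.9, 78.0]
eef_rot: [-3.111, -0.429, 0.001]
wrist_force: [2.2, 3.8, -6.4]
finger_gap: 10.7
gripper_force: 58.7
```

Emit:
shift_gripper:
  motion: {"steps": [[0.0027, 0, -0.005, 0], [0.0055, 0, -0.0102, 0], [0.0087, 0, -0.015, 0], [0.012, 0, -0.02, 0], [0.012, 0, -0.02, 0]]}

```text
time: 10.98
tool_pos: [503.5, 65.1, 98.6]
eef_rot: [-3.112, -0.429, 0.002]
wrist_force: [-2.0, 3.3, -3.7]
finger_gap: 10.7
gripper_force: 58.9
```

Emit:
shift_gripper:
  motion: {"steps": [[0.004, 0, -0.0045, 0], [0.0074, 0, -0.0088, 0], [0.0157, 0, -0.0169, 0], [0.0247, 0, -0.0242, 0], [0.0247, 0, -0.0242, 0]]}

```text
time: 11.4
tool_pos: [528.4, 72.1, 123.7]
eef_rot: [-3.112, -0.429, -0.0]
wrist_force: [-4.1, 4.3, -2.8]
finger_gap: 10.8
gripper_force: 58.9
```

Emit:
shift_gripper:
  motion: {"steps": [[0.0048, 0, -0.0032, 0], [0.0096, 0, -0.0063, 0], [0.0199, 0, -0.0116, 0], [0.0306, 0, -0.0158, 0], [0.0306, 0, -0.0158, 0]]}

```text
time: 11.82
tool_pos: [557.4, 80.3, 138.8]
eef_rot: [-3.112, -0.429, 0.002]
wrist_force: [-5.0, 3.3, -1.0]
finger_gap: 10.6
gripper_force: 60.0
```

Emit:
shift_gripper:
  motion: {"steps": [[0, 0, 0, 0], [0, 0, 0, 0]]}

```text
time: 11.98
tool_pos: [557.0, 80.2, 138.7]
eef_rot: [-3.112, -0.429, 0.001]
wrist_force: [-4.3, 4.3, -2.1]
finger_gap: 10.7
gripper_force: 59.9
```

```bash
python3 - <<'E'
from h import *
a=snap("wrist","w3.png");b=snap("scene","s3.png")
cv2.imwrite("pics/end.png",np.hstack([cv2.resize(a,(400,300)),cv2.resize(b[160:360,150:350],(400,300))])[:,:,::-1])
E
```

```text
(no output)
```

View pics/end.png

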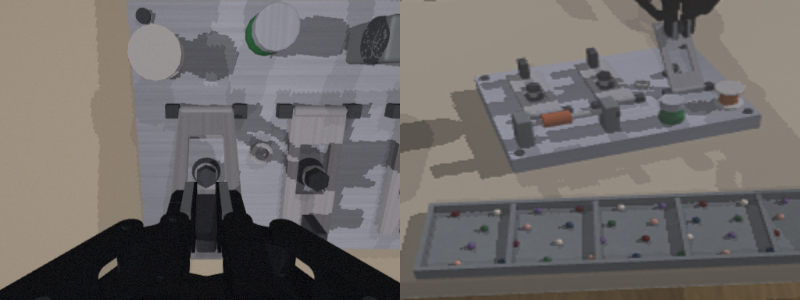

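Cover 0 is held about 57° open: the tab is in the fingers at (205,200) in the left half, and the raised plate shows at (682,62) in the right half. The other two covers are shut, and the spool, jar and nut are still in place.

```bash
python3 -c "
from bench import bot
print(bot.sign_off())"
```

```text
the job is handed in; nothing more can be done
None
```

Bolt 0 was the loose one: it is pushed fully down, its cover is held about 57° open by the tab, and the job is handed in, with bolts 1 and 2 tight, their covers shut and the items lying on the jig still in place.

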